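# Fetch the bell toy out of the double-latched budgie carrier

## Robot

A 6-joint arm with a two-finger parallel gripper is mounted at the origin on the work surface. World frame = base frame: x ahead of the robot, y to its left, z up, the work surface at z = 0. Lengths are in m, angles in degrees, forces in N, time in s.
With the tool pointing down it reaches from about 0.325 to 0.85 m from the base axis. Payload 15.5 kg.
Tool frame: the origin (TCP) lies on the centre line of the jaws, within the pads' length; the fingertips stand 19 mm ahead of it and the grasp point (between the pads) is the TCP; x points along the fingers, y is the direction in which the jaws open and shut, and the axes are right-handed (so a half turn about x gives the same grasp; the last joint's range is limited). The gripper opens to 91 mm and grips with 3 to 60 N. Pads are 32 mm wide; open, the fingers measure 118 mm over their backs; the gripper's body (76 mm by 178 mm) begins 60 mm behind the grasp point.
Start: joints at [-80.873, 28.281, 77.091, -0, 74.628, -5.472], TCP at [0.158, -0.605, 0.233] pointing down, gripper open.
Joint ranges: [-166.48, 166.48], [-47.26, 123.95], [12.59, 153.08], [-70.14, 250.14], [6.76, 159.57], [-176.63, 176.63]. Speed limits (degrees/s): [108.29, 108.29, 147.25, 172.46, 172.46, 172.46].

## Interface

Orientations are given as a 3x3 rotation matrix whose columns are the frame's x, y, z axes.
In Python, from plant import readout, get_image, ticket gives the robot as it stands.
- The arm moves only by the tool play_rows, never from a script. Its argument "moves" is text: rows parted by semicolons, each of 5 numbers parted by spaces: the closure, from -1 (fully open) to 1 (shut), then the shift along the tool's x, y, z in cm, then the turn about the tool's x in degrees. In form: hand dx dy dz turn; .... A call has 1 to 20 rows; each row is the pose to reach, as a shift and turn from the pose commanded when the call began, along the tool's axes at that moment; what a row does not reach only later rows make up. A row lasts 1/8 s, in which the tool goes at most 62.5 mm and 10.7 degrees, less where a joint would pass 70% of its speed; a pose out of reach is approached as far as the arm can. A call with a gripper value outside its range is refused whole. The fingers move at their own pace and stop on an object; the grip force is fixed at half the most. Time passes only in rows, so rows that repeat a pose let the fingers close. It gives the time, the measured TCP pose, the force and the opening at its end, in the units of the state.
- readout.observe(): the state, without advancing time (a new reading comes with each control period).
- get_image(name): name is "side" or "top" or "wrist"; returns a dict with "frame" (480x640x3 uint8, red, green, blue), "depth" (480x640 float32, m along the optical axis (not along the pixel's ray), 0 where there is no reading), "K" (3x3 intrinsics, pixels), "T" (4x4, takes a point from camera to world coordinates). Camera axes: x right, y down, z forward; pixel columns grow to the right and rows downward; lengths in m; the calibration is good to about 2 mm. A picture is of the moment at which its call begins.
- ticket.hand_in(): hands the job in, once; it reports no verdict.
The state is a dict: "time": time; "joints": joint angles; "qvel": joint speeds; "tau": joint torques, N m; "tcp_pos": TCP position; "eef_rot": TCP orientation; "wrist_force": force on the tool from outside, world axes, zero at the start; "wrist_torque": the same for the moment, N m; "grip_width": opening from 0.0 (shut) to 1.0 (fully open).
Only numpy, scipy, OpenCV 4.12 (cv2) and the standard library are available. Lean on these libraries where they do the work, as an engineer would, in place of code of your own. Each camera call takes 0.05 s, during which the arm holds its last target.

## Task

The budgies are home and their bell toy is still in the beechwood travel carrier: swing the keeper fully aside from behind the bolt, then press the sprung hatch down and draw the bolt fully back, and open the hatch right over until it rests open. Then take out the bell and stand it upright on the turntable tray near the middle, leaving the carrier latches open and the other things on the table where they are.

Things in the scene. Friction and masses are not known exactly. Their poses are not given: they have to be found in the camera images.
- carrier: Fixed beechwood bird carrier, 210 mm (own x) by 300 (own y) by 150 high; origin at the centre of its underside, +x from the wire front to the back, z up. Roof top at z = 150; its opening (x -65 to 85, y -120 to 120) is closed by the hatch. The bell stands on the inner floor at z = 50; a 10 mm perch runs along x at y = 118, z = 75. Heights 'above the roof' hold while the hatch is shut.
- keeper (a joint): First catch: level steel strut 57 mm long, 12 wide, 9 to 21 mm above the roof, pivoted on the hatch behind the bolt, pointing to carrier -x. Angle in rad: at 0 (starts 0 to 0.1) its end butts on the bolt knob and blocks the bolt. Swings anticlockwise from above (end towards carrier -y) to a stop at 1.6, about 1.5 N at the tab, and stays where left. Fully aside: beyond 1.1.
- keeper_tab (a point): Top centre of the keeper's upright thumb tab, 8 mm along the strut by 12 mm across, its top 45 mm and foot 21 mm above the roof, 34 mm from the pivot; moves with the keeper. At 0 there are 21 mm free between tab and bolt knob.
- keeper_pivot (a point): Point on the keeper's upright pivot axis, 22 mm above the roof, at carrier x = 30, y = -45; the pivot boss has a radius of 9 mm and reaches 23.5 mm above the roof.
- bolt (a joint): Second latch: bolt sliding on the hatch along carrier x. Value = how far it is drawn towards carrier +x (the hinge), m: 0 home, 0.030 end stop; fully back: beyond 0.024. Friction 2.5 N; stays where left. Its nose hooks behind the strap, so it can be drawn only while the hatch is pressed down against its rubber strip: 2.8 mm or more at the knob, bottoming at about 4.5 mm; keep pressing for the first 18 mm.
- bolt_knob (a point): Top centre of the bolt's square upright knob, 12 by 12 mm, top 48 mm above the roof, grippable down to 20 mm above it (the bar's top). At carrier x = -35, y = -45 when home; moves with the bolt. Under bolt and keeper lies a metal plate 26 mm wide, 8 mm thick; a guide bridge 26 mm wide, 24 mm above the roof, stands 20 mm ahead of the knob (-x).
- hatch (a joint): Roof hatch, clear plastic in a beech frame, 147 mm from hinge to front edge, 236 wide, 8 thick, top level with the roof, 0.36 kg with its latches. Angle in rad: 0 shut and bolted, -0.038 pressed right down, 0.03 to 0.06 when unbolted (front edge 4 to 9 mm proud), up to a stop at 1.8 where it rests open; let go short of upright it falls shut.
- hatch_hinge (a point): Middle of the hinge axis, at roof height at carrier x = +85, y = 0, z = 150. The axis runs along the carrier's y; the front edge goes up and then over towards the carrier's +x.
- hatch_handle (a point): Middle of the round bar of the hatch's pull handle: 10 mm thick, 80 mm long, parallel to the hinge, 42 mm above the hatch, 130 mm from the hinge towards the front, at carrier y = +15 to +95; it moves with the hatch. The hatch's front edge lies 18 mm in front of it.
- bell: Loose red plastic bell toy, 73 mm high, about 45 g: bell 47 mm wide at the mouth and 38 mm high, with an upright round stem 13 mm thick on top, from 38 to 73 mm; origin at the centre of its mouth (the underside), z up through the stem. It stands inside the carrier under the hatch.
- turntable: Small turntable, fixed base of 110 mm diameter; on it a free-turning cream tray of 170 mm diameter with a rim 8 mm high (outer 6 mm), its floor 22 mm above the table. Origin at the centre of the underside.
- tray_center (a point): Centre of the turntable tray's floor, 22 mm above the table.
- feeder_cup: Bystander: yellow plastic feeder cup, 70 mm wide, 50 mm high, origin at the centre of its underside.
- bath_bowl: Bystander: glass bird bath bowl, 124 mm wide, 45 mm high, origin at the centre of its underside.
- ladder: Bystander: beechwood ladder segment lying flat, 80 by 220 mm (own x, y), 12 mm thick, origin at the centre of its underside.
- scoop: Bystander: aluminium scoop lying flat, 185 mm long along its own x (trough 56 mm wide, 34 mm high), origin under the back of its trough.
- strap (a point): Top centre of the fixed strap on the front roof rail (carrier x = -85, y = -45), 25 mm above the roof, 8 mm long (x), 34 wide. The bolt's 10 mm bar runs under it (underside 20 mm above the roof) and ends 3 mm beyond it in an upturned nose 4 mm high, which the sprung hatch holds up against the strap. The press to bottom the hatch differs from day to day and cannot be seen: 10 to 16 N at the knob.
Mind the look-alikes: they are no part of the job. Leave any black or purple look-alike of the turntable alone.

How it is judged:
By the outcome, as a careful person would: the job done as asked, in the order asked, and still so for the second after the job is handed in, with the robot touching nothing.
It also fails if it takes over 61 s, if anything falls off the work surface, if the arm or the gripper's body presses on something with over 40 N, if the wrist force passes 120 N, or if a joint passes its speed limit or range.

## Working session

There is one attempt and no reset: what is moved stays moved. The work goes in short steps, Python scripts to look and compute and a tool call to move; the robot and the scene stay as the last step left them, time stands still between calls to the robot, and variables do not carry over. Pictures are saved under pics/ and viewed, and the job is handed in when it is done.

Besides the shell and the picture viewer there is one more tool, called after "Request:" by a JSON object that holds its "op" and its "data". play_rows: Moves the arm, as the interface text tells. Its arguments: {"type":"object","properties":{"moves":{"type":"string"}},"required":["moves"]}

```bash
mkdir -p pics; ls; cat > h.py <<'E'
import numpy as np, cv2, pickle
from plant import readout, get_image, ticket
def snap(name,fn):
    d=get_image(name); pickle.dump(d,open(f'pics/{fn}.pkl','wb'))
    cv2.imwrite(f'pics/{fn}.png',d['frame'][:,:,::-1]); return d
def load(fn): return pickle.load(open(f'pics/{fn}.pkl','rb'))
def crop(fn,u0,v0,u1,v1,s,out):
    d=load(fn); c=d['frame'][v0:v1,u0:u1,::-1]
    cv2.imwrite(f'pics/{out}.png',cv2.resize(c,None,fx=s,fy=s,interpolation=cv2.INTER_CUBIC))
def px(d,u,v,z=None):
    K=d['K'];T=d['T']; r=np.array([(u-K[0,2])/K[0,0],(v-K[1,2])/K[1,1],1.])
    if z is None:
        dep=d['depth'][int(round(v)),int(round(u))]; return (T@np.r_[r*dep,1])[:3]
    w=T[:3,:3]@r; o=T[:3,3]; return o+w*(z-o[2])/w[2]
def proj(d,p):
    q=np.linalg.inv(d['T'])@np.r_[p,1]; q=d['K']@q[:3]; return q[:2]/q[2]
def st():
    s=readout.observe(); print('t',s['time'],'tcp',np.round(s['tcp_pos'],4),'F',np.round(s['wrist_force'],2),'w',round(float(s['grip_width']),3),'j',np.round(s['joints'],1)); return s
E
python3 - <<'E'
from h import *
s=st(); print(s['eef_rot'])
for n in('side','top','wrist'): d=snap(n,n+'0'); print(n,d['T'].round(3).tolist(),d['K'].tolist())
E
```

```text
pics
t 0.0 tcp [ 0.1575 -0.6045  0.2323] F [0.71 0.29 0.54] w 0.998 j [-80.9  28.3  77.1   0.   74.6  -5.5]
[[-1.77605015e-04  2.52025145e-01 -9.67720670e-01]
 [ 1.23012221e-03 -9.67719898e-01 -2.52025170e-01]
 [-9.99999228e-01 -1.23517562e-03 -1.38149820e-04]]
side [[0.789, 0.368, -0.492, 1.264], [0.614, -0.472, 0.633, -1.056], [0.0, -0.801, -0.598, 1.063], [0.0, 0.0, 0.0, 1.0]] [[584.8411251984074, 0.0, 306.62576682939687], [0.0, 584.8411251984074, 234.68644208523824], [0.0, 0.0, 1.0]]
top [[0.037, -0.979, 0.202, 0.287], [-0.999, -0.037, 0.003, -0.073], [0.005, -0.202, -0.979, 1.396], [0.0, 0.0, 0.0, 1.0]] [[492.2443538122433, 0.0, 324.4454466779289], [0.0, 492.2443538122433, 239.41847661482916], [0.0, 0.0, 1.0]]
wrist [[0.252, -0.934, -0.254, 0.229], [-0.968, -0.243, -0.066, -0.586], [0.0, 0.262, -0.965, 0.384], [0.0, 0.0, 0.0, 1.0]] [[354.8161581940189, 0.0, 314.14384390107216], [0.0, 354.8161581940189, 248.18303175809234], [0.0, 0.0, 1.0]]
```

View pics/top0.png

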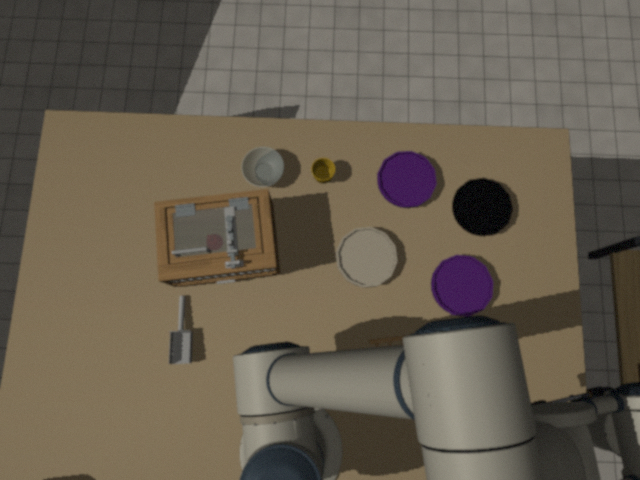

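View pics/side0.png

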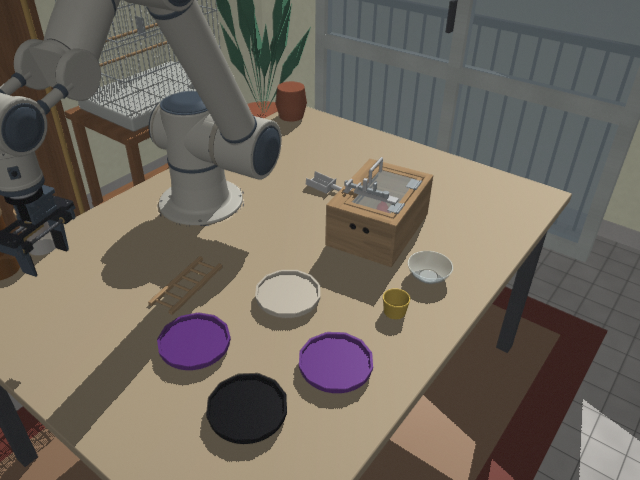

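```bash
python3 - <<'E'
from h import *
crop('top0',145,180,290,295,5,'c1'); crop('side0',310,150,450,265,5,'c2')
E
```

```text
(no output)
```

View pics/c1.png

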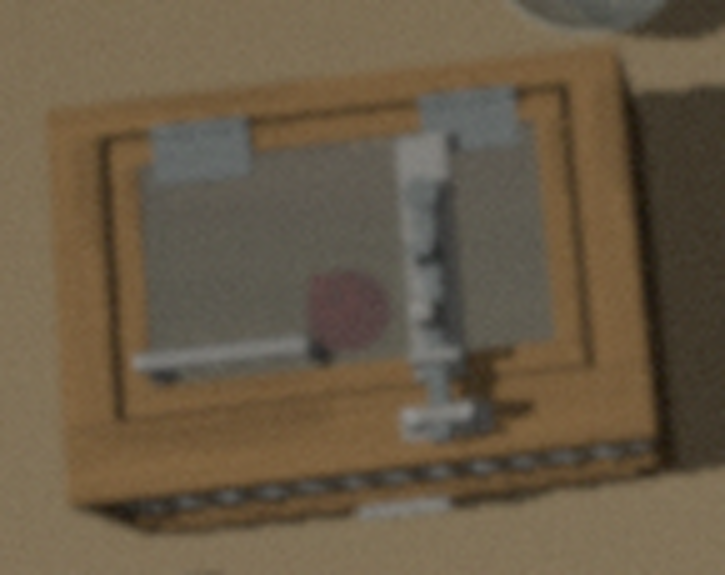

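View pics/c2.png

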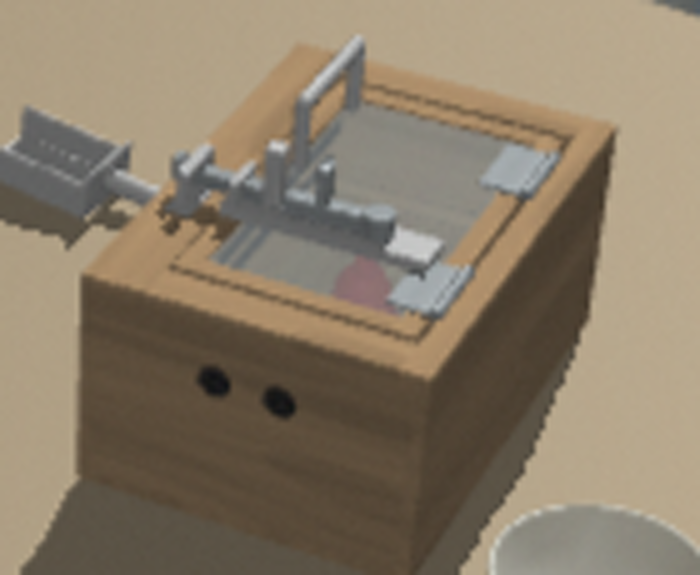

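```bash
cat > fit.py <<'E'
from h import *
from scipy.optimize import least_squares
C={'fl':(-.105,.15),'fr':(-.105,-.15),'br':(.105,-.15),'bl':(.105,.15)}
dt=load('top0');ds=load('side0')
T={'bl':(48,110),'br':(615,48),'fr':(655,455),'fl':(72,505)}
S={'fr':(83,275),'br':(432,378),'bl':(613,128),'fl':(300,45)}
obs=[(dt,C[k],np.array(v)/5+[145,180]-.4,'t'+k) for k,v in T.items()]+[(ds,C[k],np.array(v)/5+[310,150]-.4,'s'+k) for k,v in S.items()]
def P(p,c,z=.15):
    x,y,a=p; return np.array([x+np.cos(a)*c[0]-np.sin(a)*c[1],y+np.sin(a)*c[0]+np.cos(a)*c[1],z])
def f(p,o): return np.concatenate([proj(d,P(p,c))-u for d,c,u,_ in o])
if __name__=='__main__':
    for n in('t','s',''):
        o=[q for q in obs if q[3].startswith(n)]
        r=least_squares(f,[.5,.25,0],args=(o,)); print(n,r.x,np.degrees(r.x[2]),r.fun.round(1))
    p=r.x
    for nm,c,z in [('knob',(-.035,-.045),.198),('tab',(-.004,-.045),.195),('handle',(-.045,.055),.192),('pivot',(.03,-.045),.172),('strap',(-.085,-.045),.175)]:
        w=P(p,c,z); print(nm,w.round(4),'top',((proj(dt,w)-[145,180])*5).round(),'side',((proj(ds,w)-[310,150])*5).round())
    for d,u in((dt,(368,257)),(ds,(288,293))): print('tray',px(d,*u,z=.022))
E
python3 fit.py
```

```text
t [0.54606742 0.21555302 0.14437705] 8.272195391781299 [ 0.3  0.3  1.   1.   0.  -1.9 -1.3  0.6]
s [0.54860706 0.21944261 0.16107314] 9.228811328668803 [-0.3 -0.   0.   0.5  0.7 -0.5 -0.4 -0.3]
 [0.54759072 0.21688937 0.15112907] 8.659057862199823 [-0.4  0.1  0.3  0.1 -0.2 -2.9 -1.5  0.4 -1.4 -0.1 -1.5  0.8  0.4  0.1
 -0.6 -0.1]
knob [0.5198 0.1671 0.198 ] top [419. 309.] side [271. 146.]
tab [0.5504 0.1718 0.195 ] top [415. 250.] side [321. 165.]
handle [0.4948 0.2645 0.192 ] top [221. 353.] side [326.  74.]
pivot [0.584  0.1769 0.172 ] top [419. 195.] side [374. 215.]
strap [0.4703 0.1596 0.175 ] top [435. 415.] side [190. 158.]
tray [ 0.52502916 -0.19439241  0.022     ]
tray [ 0.52642221 -0.18680543  0.022     ]
```

```bash
cat >> h.py <<'E'
def to(target,heading,s=None,quiet=False):
    """print shift (cm) in current tool axes and turn to reach target with tool-y heading (deg)"""
    s=s or readout.observe(); R=np.array(s['eef_rot']); d=R.T@(np.array(target)-s['tcp_pos'])*100
    h=np.degrees(np.arctan2(R[1,1],R[0,1])); t=-((heading-h+180)%360-180)
    print('move',d.round(2),'turn',round(t,2),'h',round(h,2))
E
python3 - <<'E'
from h import *
from fit import P
p=[.5476,.2169,np.radians(8.9)]
w=P(p,(-.02,-.02),.33);print(w); to(w,8.9-90)
E
```

```text
[0.53093501 0.19404659 0.33      ]
move [ -9.69 -67.88 -56.27] turn 5.7 h -75.4
```

Request:
{"op": "play_rows", "data": {"moves": "-1 -9.7 -4 -3 0; 0 -9.7 -67.9 -56.3 5.7; 0 -9.7 -67.9 -56.3 5.7; 0 -9.7 -67.9 -56.3 5.7; 0 -9.7 -67.9 -56.3 5.7; 0 -9.7 -67.9 -56.3 5.7; 0 -9.7 -67.9 -56.3 5.7; 0 -9.7 -67.9 -56.3 5.7; 0 -9.7 -67.9 -56.3 5.7; 0 -9.7 -67.9 -56.3 5.7; 0 -9.7 -67.9 -56.3 5.7; 0 -9.7 -67.9 -56.3 5.7; 0 -9.7 -67.9 -56.3 5.7; 0.45 -9.7 -67.9 -56.3 5.7; 0.45 -9.7 -67.9 -56.3 5.7; 0.45 -9.7 -67.9 -56.3 5.7; 0.45 -9.7 -67.9 -56.3 5.7; 0.45 -9.7 -67.9 -56.3 5.7"}}

```text
time: 2.4
tcp_pos: [0.5309, 0.1933, 0.33]
eef_rot: [[-0.0, 0.154, -0.988], [-0.0, -0.988, -0.154], [-1.0, 0.0, 0.0]]
wrist_force: [0.4, -0.5, 0.4]
grip_width: 0.272
```

```bash
python3 - <<'E'
from h import *
s=st(); to(s['tcp_pos'],-81.1); d=snap('wrist','w1'); print(d['T'].round(3).tolist())
E
```

```text
t 2.4 tcp [0.5309 0.1933 0.33  ] F [ 0.37 -0.5   0.39] w 0.272 j [14.  18.8 77.3 -0.  83.9 95.1]
move [0. 0. 0.] turn -0.06 h -81.16
[[0.153, -0.954, -0.259, 0.604], [-0.988, -0.148, -0.042, 0.205], [0.002, 0.262, -0.965, 0.482], [0.0, 0.0, 0.0, 1.0]]
```

View pics/w1.png

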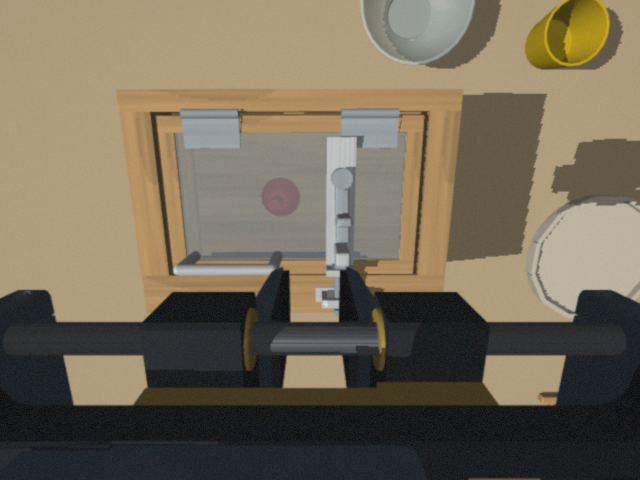

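```bash
python3 - <<'E'
from h import *
crop('w1',110,80,270,200,5,'c3');crop('w1',310,80,470,200,5,'c4');crop('w1',300,155,380,215,10,'c5');crop('w1',300,215,380,315,6,'c6')
E
```

```text
(no output)
```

View pics/c3.png

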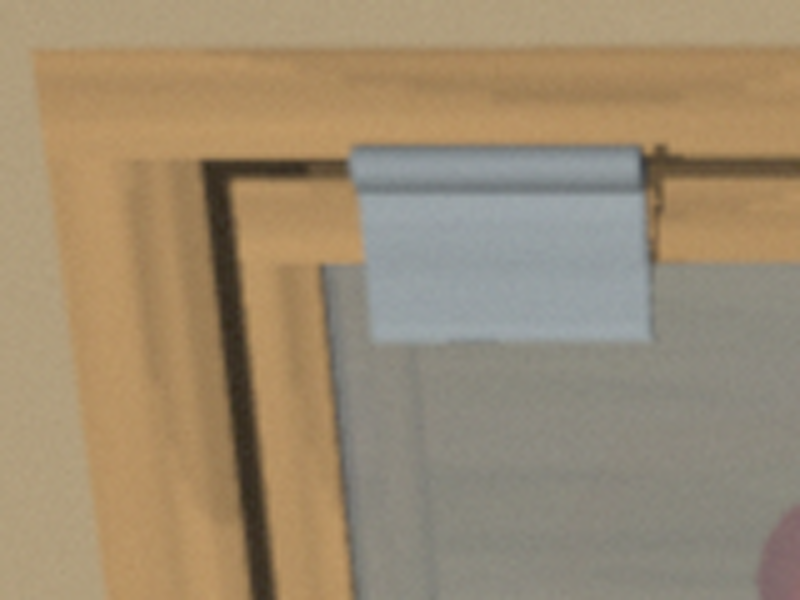

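View pics/c4.png

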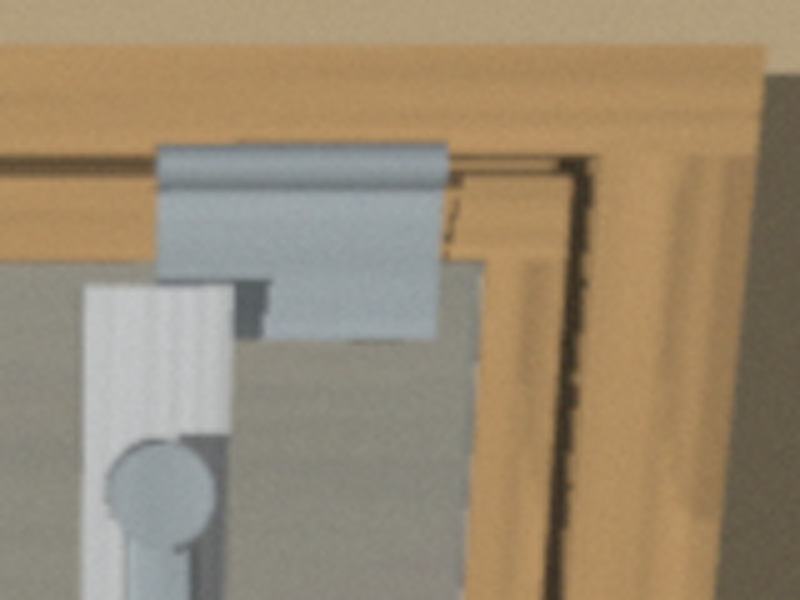

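View pics/c5.png

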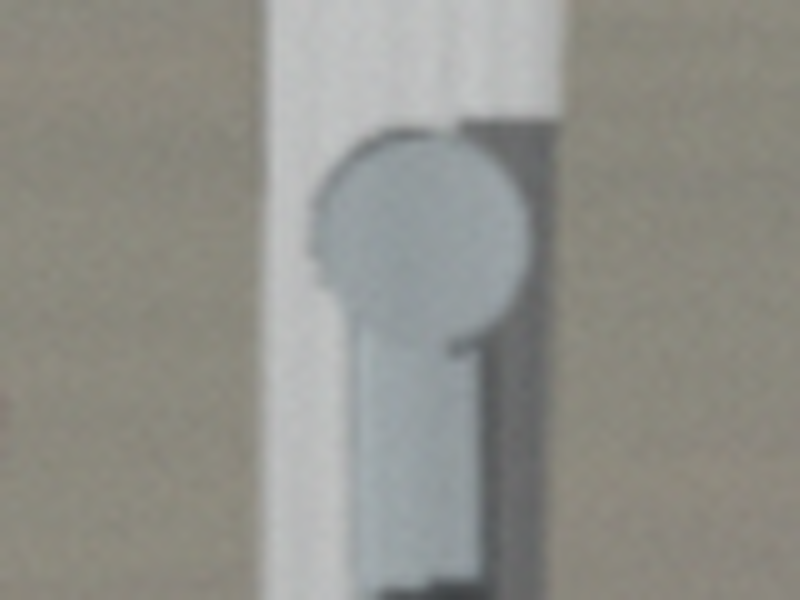

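View pics/c6.png

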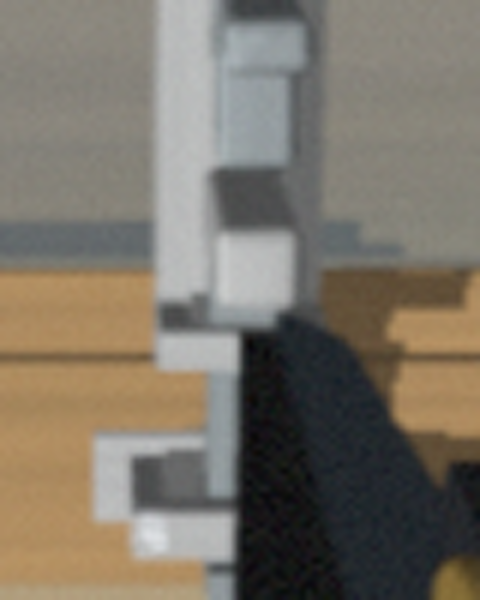

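```bash
python3 - <<'E'
from h import *
from fit import P
d=load('w1')
K=px(d,342.3,259.4,z=.198);Tb=px(d,343.8,222.6,z=.195);Pv=px(d,341.8,178.8,z=.1735)
bl=px(d,110+34/5,80+47/5,z=.15);br=px(d,310+766/5,80+43/5,z=.15)
print(K,Tb,Pv,bl,br)
print('len',np.linalg.norm(bl-br),'yaw', np.degrees(np.arctan2(*(bl-br)[[1,0]]))-90)
v=Pv-K; print('PK',np.linalg.norm(v[:2]),'yaw',np.degrees(np.arctan2(v[1],v[0])))
v=Pv-Tb; print('PT',np.linalg.norm(v[:2]),'ang',np.degrees(np.arctan2(v[1],v[0])))
bc=px(d,281,196,z=.1); print('bell',bc)
# carrier origin from knob/pivot
a=np.radians(8.9);R=np.array([[np.cos(a),-np.sin(a)],[np.sin(a),np.cos(a)]])
print(Pv[:2]-R@[.03,-.045],K[:2]-R@[-.035,-.045], (bl+br)[:2]/2-R@[.105,0])
E
```

```text
[0.52136685 0.16793224 0.198     ] [0.55182342 0.1718199  0.195     ] [0.58517909 0.17768781 0.1735    ] [0.62882366 0.38077869 0.15      ] [0.67540895 0.08523331 0.15      ]
len 0.29919435387193855 yaw 8.957537644094046
PK 0.06455364933642498 yaw 8.692041843444853
PT 0.03386787660438433 ang 9.97736535376156
bell [0.55293542 0.23246111 0.1       ]
[0.54857833 0.2175047 ] [0.54898347 0.2178053 ] [0.54838052 0.21676141]
```

```bash
python3 - <<'E'
from h import *
s=st(); a=np.radians(8.9+1)
c=np.array([.5852-.032*np.cos(a),.1777-.032*np.sin(a)]);print(c); to([*c,.197],-80.1)
for t in (10,20,30,40,50,60,70,80,90,97):
    r=np.radians(t); print(t, round(3.2*np.sin(r),2), round(3.2*(np.cos(r)-1),2))
E
```

```text
t 2.45 tcp [0.531  0.1932 0.3301] F [-0.06  0.55  0.54] w 0.273 j [13.9 18.8 77.3 -0.  83.9 95.1]
[0.5536765  0.17219827]
move [13.31  2.43 -1.92] turn -1.07 h -81.17
10 0.56 -0.05
20 1.09 -0.19
30 1.6 -0.43
40 2.06 -0.75
50 2.45 -1.14
60 2.77 -1.6
70 3.01 -2.11
80 3.15 -2.64
90 3.2 -3.2
97 3.18 -3.59
```

Request:
{"op": "play_rows", "data": {"moves": "0.45 4 2.4 -1.9 -1; 0.45 9 2.4 -1.9 -1; 0.45 11.5 2.4 -1.9 -1; 0.45 13.3 2.4 -1.9 -1; 0.45 13.3 2.4 -1.9 -1"}}

```text
time: 3.08
tcp_pos: [0.5529, 0.1726, 0.1961]
eef_rot: [[-0.002, 0.171, -0.985], [-0.0, -0.985, -0.171], [-1.0, 0.0, 0.002]]
wrist_force: [0.0, 0.1, 0.5]
grip_width: 0.273
```

```bash
python3 - <<'E'
from h import *
st(); d=snap('wrist','w2'); crop('w2',200,100,520,340,2.5,'c7')
E
```

```text
t 3.075 tcp [0.5529 0.1726 0.1961] F [0.01 0.14 0.48] w 0.273 j [11.4 26.9 86.2 -0.  67.  91.6]
```

View pics/c7.png

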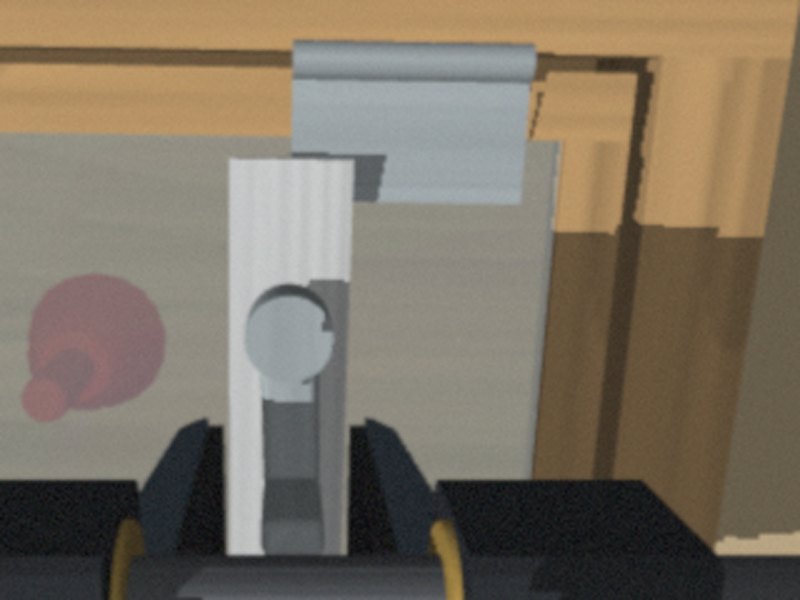

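Request:
{"op": "play_rows", "data": {"moves": "0.45 0 0.56 -0.05 -10; 0.45 0 1.09 -0.19 -20; 0.45 0 1.6 -0.43 -30; 0.45 0 2.06 -0.75 -40; 0.45 0 2.45 -1.14 -50; 0.45 0 2.77 -1.6 -60; 0.45 0 3.01 -2.11 -70; 0.45 0 3.15 -2.64 -80; 0.45 0 3.2 -3.2 -90; 0.45 0 3.18 -3.6 -97; 0.45 0 3.18 -3.6 -97"}}

```text
time: 4.5
tcp_pos: [0.5951, 0.148, 0.198]
eef_rot: [[0.002, 0.957, 0.29], [0.0, 0.29, -0.957], [-1.0, 0.002, 0.0]]
wrist_force: [-0.5, 0.1, 0.8]
grip_width: 0.272
```

```bash
python3 - <<'E'
from h import *
st(); d=snap('wrist','w3');snap('side','s3'); crop('s3',300,130,460,250,5,'c8')
E
```

```text
t 4.5 tcp [0.5951 0.148  0.198 ] F [-0.5   0.12  0.75] w 0.272 j [ 8.4 29.2 81.4 -0.  69.3 -8.4]
```

View pics/w3.png

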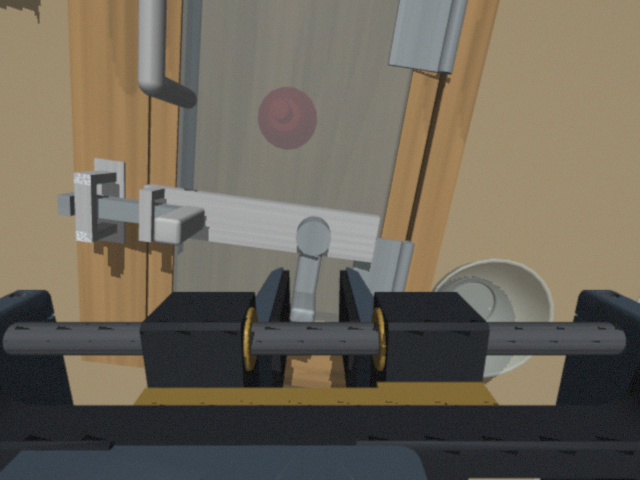

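View pics/c8.png

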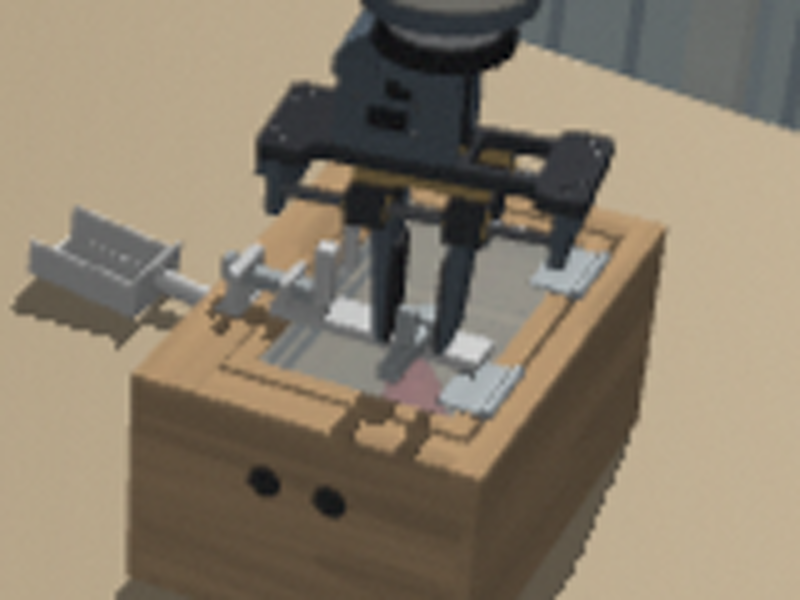

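```bash
python3 - <<'E'
from h import *
to([.5213,.168,.26],-81.1); to([.5213,.168,.196],-81.1)
E
```

```text
move [-6.24 -6.47 -4.01] turn 97.81 h 16.71
move [ 0.16 -6.48 -4.01] turn 97.81 h 16.71
```

Request:
{"op": "play_rows", "data": {"moves": "0.4 -6.2 0 0 0; 0.4 -6.2 -6.5 -4 10; 0.4 -6.2 -6.5 -4 97.8; 0.4 -6.2 -6.5 -4 97.8; 0.4 -6.2 -6.5 -4 97.8; 0.4 -6.2 -6.5 -4 97.8; 0.4 -6.2 -6.5 -4 97.8; 0.4 -6.2 -6.5 -4 97.8; 0.4 -6.2 -6.5 -4 97.8; 0.4 -6.2 -6.5 -4 97.8; 0.4 -6.2 -6.5 -4 97.8; 0.4 -6.2 -6.5 -4 97.8; 0.4 -6.2 -6.5 -4 97.8; 0.4 -4.5 -6.5 -4 97.8; 0.4 -2.5 -6.5 -4 97.8; 0.4 -1 -6.5 -4 97.8; 0.4 0.1 -6.5 -4 97.8; 0.4 0.1 -6.5 -4 97.8; 0.4 0.1 -6.5 -4 97.8"}}

```text
time: 6.98
tcp_pos: [0.5211, 0.1677, 0.1964]
eef_rot: [[0.001, 0.158, -0.987], [0.0, -0.987, -0.158], [-1.0, -0.0, -0.001]]
wrist_force: [-0.5, 0.5, 0.6]
grip_width: 0.3
```

```bash
python3 - <<'E'
from h import *
st(); to([.5213,.168,.196],-81.1);d=snap('wrist','w4');snap('side','s4'); crop('s4',300,130,460,250,5,'c9')
crop('w4',200,60,520,300,2.5,'c10')
E
```

```text
t 6.975 tcp [0.5211 0.1677 0.1964] F [-0.5   0.46  0.61] w 0.3 j [11.6 24.4 90.8  0.  64.8 92.5]
move [ 0.04 -0.03 -0.02] turn 0.21 h -80.89
```

View pics/c9.png

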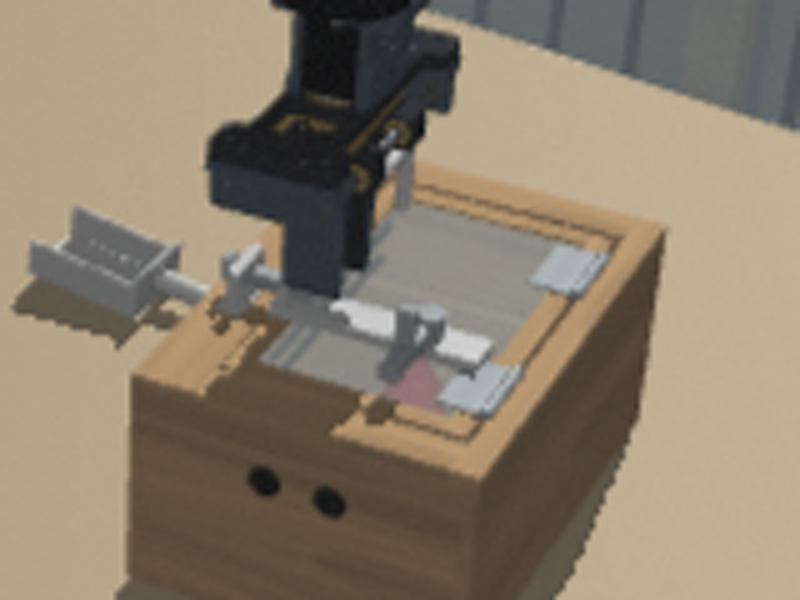

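View pics/c10.png

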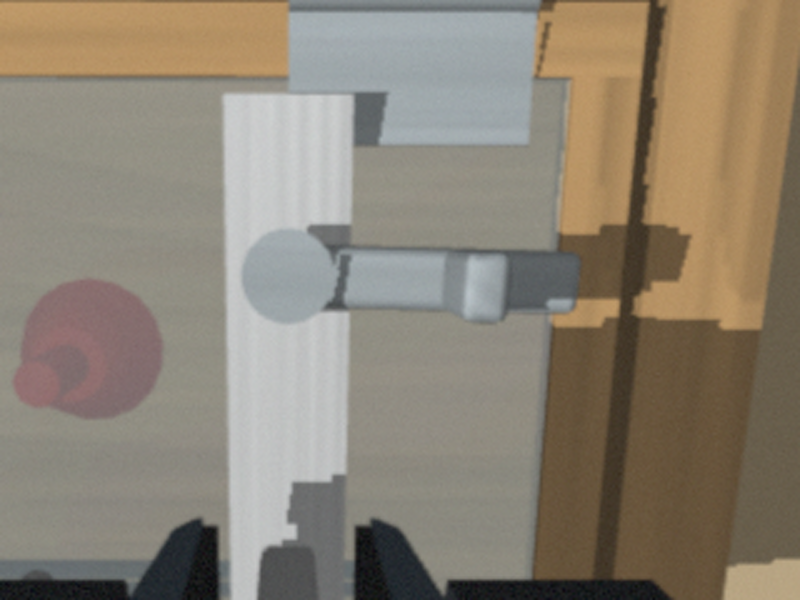

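Request:
{"op": "play_rows", "data": {"moves": "1 0 0 0 0; 1 0 0 0 0; 1 0 0 0 0; 1 0 0 0 0; 1 0.2 0 0 0; 1 0.4 0 0 0; 1 0.5 0 0 0; 1 0.55 0 0 0; 1 0.55 0 0 0"}}

```text
time: 8.2
tcp_pos: [0.5212, 0.1676, 0.1912]
eef_rot: [[0.001, 0.158, -0.987], [0.0, -0.987, -0.158], [-1.0, 0.0, -0.001]]
wrist_force: [-2.6, -1.2, 13.2]
grip_width: 0.125
```

```bash
python3 - <<'E'
from h import *
st()
E
```

```text
t 8.2 tcp [0.5212 0.1676 0.1912] F [-2.55 -1.23 13.24] w 0.125 j [11.6 24.7 91.2 -0.  64.  92.5]
```

Request:
{"op": "play_rows", "data": {"moves": "1 0.1 0 0 0; 1 0.1 0 0 0; 1 0.1 0 -0.4 0; 1 0.1 0 -0.8 0; 1 0.1 0 -0.8 0"}}

```text
time: 8.82
tcp_pos: [0.5306, 0.1691, 0.1913]
eef_rot: [[0.005, 0.158, -0.987], [0.001, -0.987, -0.158], [-1.0, 0.0, -0.005]]
wrist_force: [0.2, -2.5, 25.8]
grip_width: 0.127
```

```bash
python3 - <<'E'
from h import *
st();d=snap('wrist','w5');snap('side','s5'); crop('s5',320,150,420,225,8,'c11')
E
```

```text
t 8.825 tcp [0.5306 0.1691 0.1913] F [ 0.24 -2.49 25.77] w 0.127 j [11.5 25.3 90.  -0.  64.4 92.5]
```

View pics/c11.png

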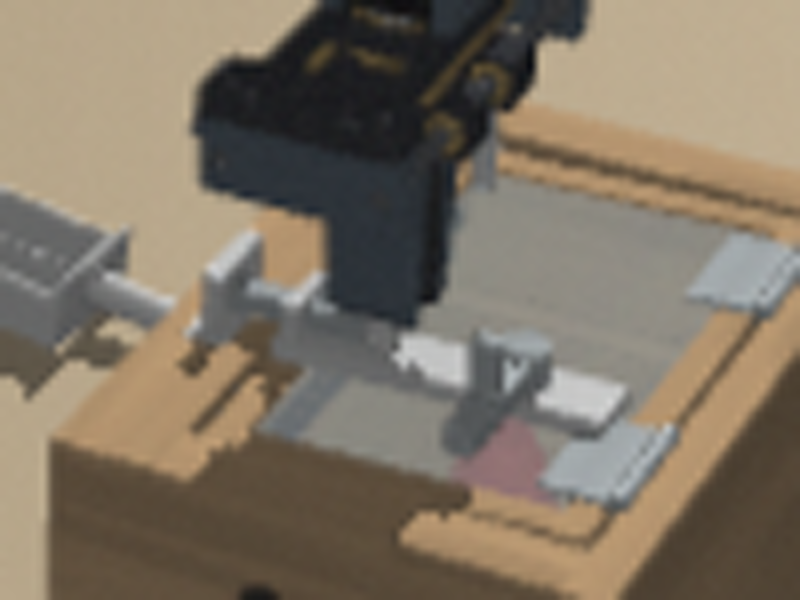

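Request:
{"op": "play_rows", "data": {"moves": "1 0 0 -0.4 0; 1 -0.03 0 -0.8 0; 1 -0.06 0 -1.2 0; 1 -0.1 0 -1.6 0; 1 -0.1 0 -2 0; 1 -0.1 0 -2.3 0; 1 -0.1 0 -2.4 0; 1 -0.1 0 -2.4 0"}}

```text
time: 9.93
tcp_pos: [0.5504, 0.1723, 0.1917]
eef_rot: [[-0.003, 0.158, -0.987], [-0.001, -0.987, -0.158], [-1.0, 0.0, 0.003]]
wrist_force: [-20.5, -6.3, 36.0]
grip_width: 0.131
```

```bash
python3 - <<'E'
from h import *
st();d=snap('wrist','w6');snap('side','s6'); crop('s6',320,150,420,225,8,'c12')
E
```

```text
t 9.925 tcp [0.5504 0.1723 0.1917] F [-20.49  -6.3   36.  ] w 0.131 j [11.5 27.  86.9 -0.  66.3 92.3]
```

View pics/c12.png

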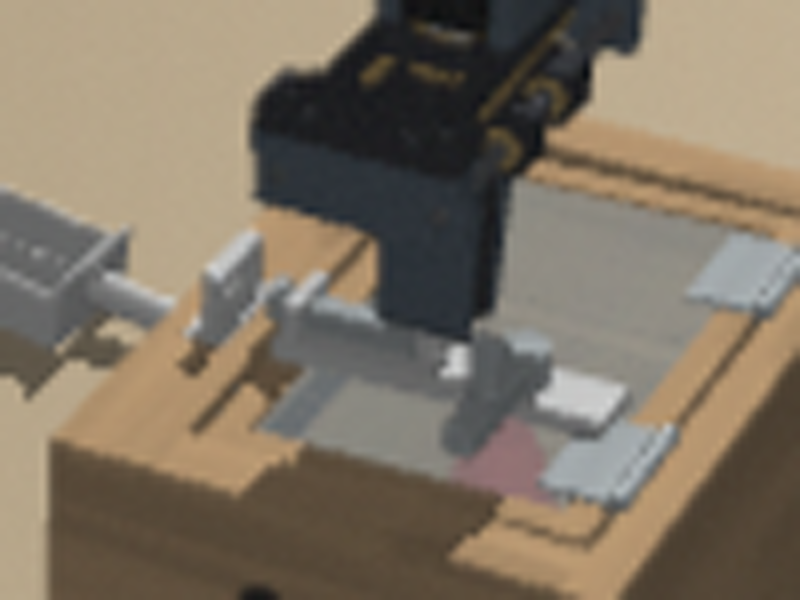

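```bash
cat >> h.py <<'E'
A=np.radians(8.9); O=np.array([.5487,.2174])
def W(x,y,z):
    c,s_=np.cos(A),np.sin(A); return np.array([O[0]+c*x-s_*y,O[1]+s_*x+c*y,z])
def bar(t,y=.055):
    u=np.array([-np.cos(t),np.sin(t)]);n=np.array([np.sin(t),np.cos(t)]); q=.130*u+.042*n
    return W(.085+q[0],y,.15+q[1])
E
python3 - <<'E'
from h import *
to(bar(.045)+[0,0,.08],8.9); print(bar(.045))
E
```

```text
move [ -8.61 -10.     3.75] turn -89.79 h -80.89
[0.49772937 0.26508849 0.19780551]
```

Request:
{"op": "play_rows", "data": {"moves": "1 -0.2 0 0.1 0; 0.3 -0.3 0 0.1 0; 0.3 -0.3 0 0.1 0; 0.3 -0.3 0 0.1 0; 0.3 -3 0 0.1 0; 0.3 -8.6 0 0 0; 0.2 -8.6 -10 3.75 -10; 0.2 -8.6 -10 3.75 -89.8; 0.2 -8.6 -10 3.75 -89.8; 0.2 -8.6 -10 3.75 -89.8; 0.2 -8.6 -10 3.75 -89.8; 0.2 -8.6 -10 3.75 -89.8; 0.2 -8.6 -10 3.75 -89.8; 0.2 -8.6 -10 3.75 -89.8; 0.2 -8.6 -10 3.75 -89.8; 0.2 -8.6 -10 3.75 -89.8; 0.2 -8.6 -10 3.75 -89.8; 0.2 -8.6 -10 3.75 -89.8"}}

```text
time: 12.28
tcp_pos: [0.4995, 0.2655, 0.2764]
eef_rot: [[-0.0, 0.988, 0.154], [0.0, 0.154, -0.988], [-1.0, -0.0, -0.0]]
wrist_force: [-0.2, -0.6, -0.4]
grip_width: 0.399
```

```bash
python3 - <<'E'
from h import *
st();d=snap('wrist','w7');snap('side','s7'); crop('s7',300,130,460,250,5,'c13')
to(bar(.045)+[0,0,.004],8.9)
E
```

```text
t 12.275 tcp [0.4995 0.2655 0.2764] F [-0.23 -0.63 -0.36] w 0.399 j [21.9 21.2 82.1  0.  76.7 13.1]
move [ 7.46 -0.19  0.02] turn -0.04 h 8.86
```

View pics/w7.png

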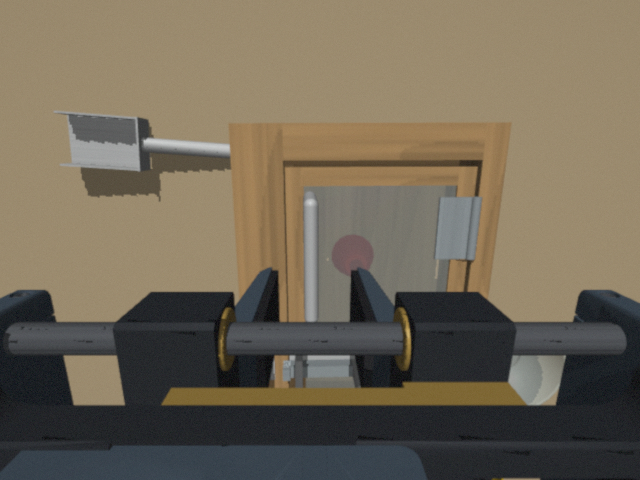

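View pics/c13.png

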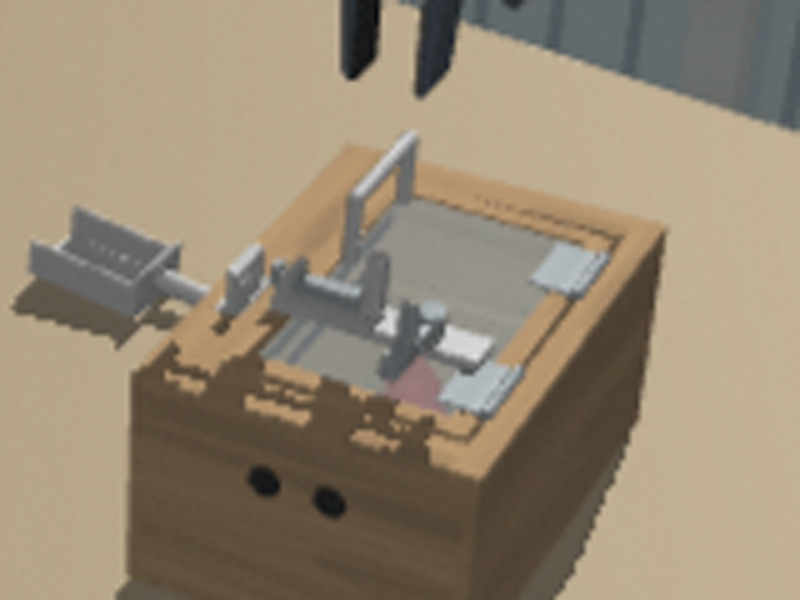

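Request:
{"op": "play_rows", "data": {"moves": "0.2 3.5 -0.2 0 0; 0.2 6 -0.2 0 0; 0.2 7.45 -0.2 0 0; 0.2 7.45 -0.2 0 0; 1 7.45 -0.2 0 0; 1 7.45 -0.2 0 0; 1 7.45 -0.2 0 0; 1 7.45 -0.2 0 0; 1 7.45 -0.2 0 0"}}

```text
time: 13.5
tcp_pos: [0.497, 0.2652, 0.202]
eef_rot: [[-0.001, 0.988, 0.155], [-0.0, 0.155, -0.988], [-1.0, -0.001, -0.0]]
wrist_force: [-6.3, 0.1, 2.9]
grip_width: 0.102
```

```bash
python3 - <<'E'
from h import *
s=st(); b0=bar(.045); R=np.array(s['eef_rot'])
for t in np.r_[.1:1.85:.1,1.78]:
    d=(R.T@(bar(t)-b0))*100; print(round(t,2),d.round(2))
E
```

```text
t 13.5 tcp [0.497  0.2652 0.202 ] F [-6.31  0.07  2.87] w 0.102 j [22.  25.2 88.2  0.  66.7 13.1]
0.1 [-0.7   0.28 -0.  ]
0.2 [-1.92  0.89 -0.  ]
0.3 [-3.08  1.62 -0.  ]
0.4 [-4.15  2.46 -0.  ]
0.5 [-5.14  3.4  -0.  ]
0.6 [-6.03  4.43 -0.  ]
0.7 [-6.81  5.55 -0.  ]
0.8 [-7.48  6.75  0.  ]
0.9 [-8.02  8.    0.  ]
1.0 [-8.44  9.3   0.  ]
1.1 [-8.72 10.64  0.  ]
1.2 [-8.87 11.99  0.  ]
1.3 [-8.88 13.36  0.  ]
1.4 [-8.76 14.72  0.  ]
1.5 [-8.5  16.06  0.  ]
1.6 [-8.11 17.37  0.  ]
1.7 [-7.59 18.63  0.  ]
1.8 [-6.94 19.83  0.  ]
1.78 [-7.08 19.6   0.  ]
```

Request:
{"op": "play_rows", "data": {"moves": "1 -0.7 0.28 0 0; 1 -1.92 0.89 0 0; 1 -3.08 1.62 0 0; 1 -4.15 2.46 0 0; 1 -5.14 3.4 0 0; 1 -5.14 3.4 0 0"}}

```text
time: 14.25
tcp_pos: [0.5293, 0.2703, 0.2549]
eef_rot: [[-0.004, 0.988, 0.155], [-0.0, 0.155, -0.988], [-1.0, -0.004, -0.0]]
wrist_force: [-24.6, -3.4, 20.5]
grip_width: 0.1
```

```bash
python3 - <<'E'
from h import *
st();snap('side','s8'); crop('s8',280,90,460,240,4.4,'c14')
E
```

```text
t 14.25 tcp [0.5293 0.2703 0.2549] F [-24.64  -3.35  20.47] w 0.1 j [21.3 24.7 79.7  0.1 75.7 12.3]
```

View pics/c14.png

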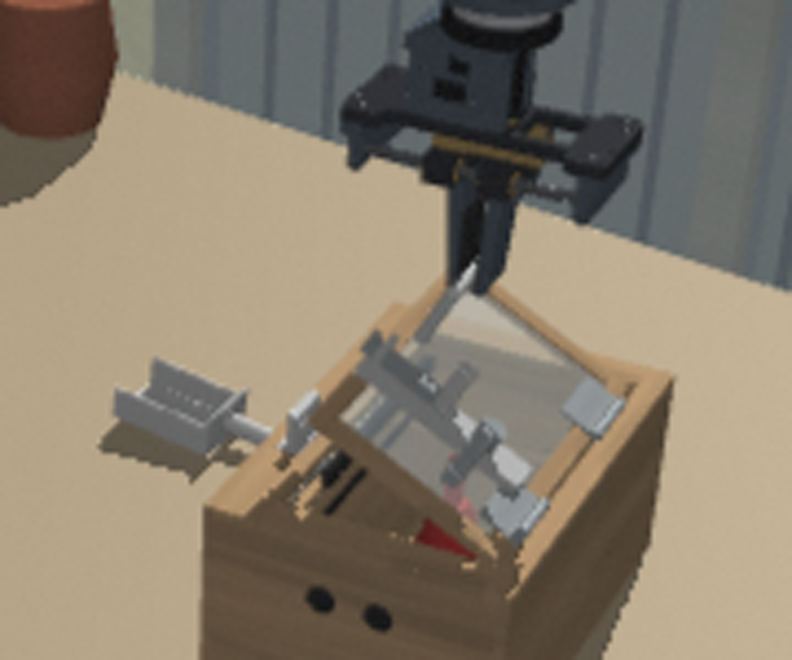

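```bash
python3 - <<'E'
from h import *
s=st(); b0=bar(.5); R=np.array(s['eef_rot'])
for t in [.5,.6,.7,.8,.9,1.,1.1,1.2,1.3,1.4,1.5,1.6,1.7,1.75,1.8]:
    d=(R.T@(bar(t)-b0))*100; d[0]-=.2*np.sin(t+.31); d[1]-=.2*np.cos(t+.31); print(round(t,2),d.round(2))
E
```

```text
t 14.3 tcp [0.5289 0.2702 0.2545] F [-24.62  -2.69  21.59] w 0.101 j [21.3 24.7 79.8  0.1 75.7 12.3]
0.5 [-0.14 -0.14  0.  ]
0.6 [-1.05  0.91  0.  ]
0.7 [-1.85  2.04  0.  ]
0.8 [-2.53  3.25  0.  ]
0.9 [-3.08  4.52  0.  ]
1.0 [-3.51  5.84  0.  ]
1.1 [-3.8   7.19  0.  ]
1.2 [-3.96  8.57  0.  ]
1.3 [-3.97  9.96  0.  ]
1.4 [-3.85 11.34  0.  ]
1.5 [-3.59 12.7   0.  ]
1.6 [-3.2  14.03  0.  ]
1.7 [-2.680e+00  1.531e+01  1.000e-02]
1.75 [-2.370e+00  1.593e+01  1.000e-02]
1.8 [-2.030e+00  1.653e+01  1.000e-02]
```

Request:
{"op": "play_rows", "data": {"moves": "1 -0.14 -0.14 0 0; 1 -1.05 0.9 0 0; 1 -1.85 2.04 0 0; 1 -2.53 3.25 0 0; 1 -3.08 4.52 0 0; 1 -3.5 5.84 0 0; 1 -3.8 7.2 0 0; 1 -3.96 8.57 0 0; 1 -3.96 8.57 0 0"}}

```text
time: 15.42
tcp_pos: [0.6169, 0.2838, 0.2936]
eef_rot: [[0.002, 0.988, 0.154], [0.0, 0.154, -0.988], [-1.0, 0.002, -0.0]]
wrist_force: [-1.4, -1.7, 4.8]
grip_width: 0.1
```

```bash
python3 - <<'E'
from h import *
st();snap('side','s9'); crop('s9',280,70,460,220,4.4,'c15')
b0=bar(1.2); R=np.array(readout.observe()['eef_rot'])
E
```

```text
t 15.425 tcp [0.6169 0.2838 0.2936] F [-1.39 -1.74  4.8 ] w 0.1 j [19.7 30.3 63.8 -0.  85.8 10.8]
```

View pics/c15.png

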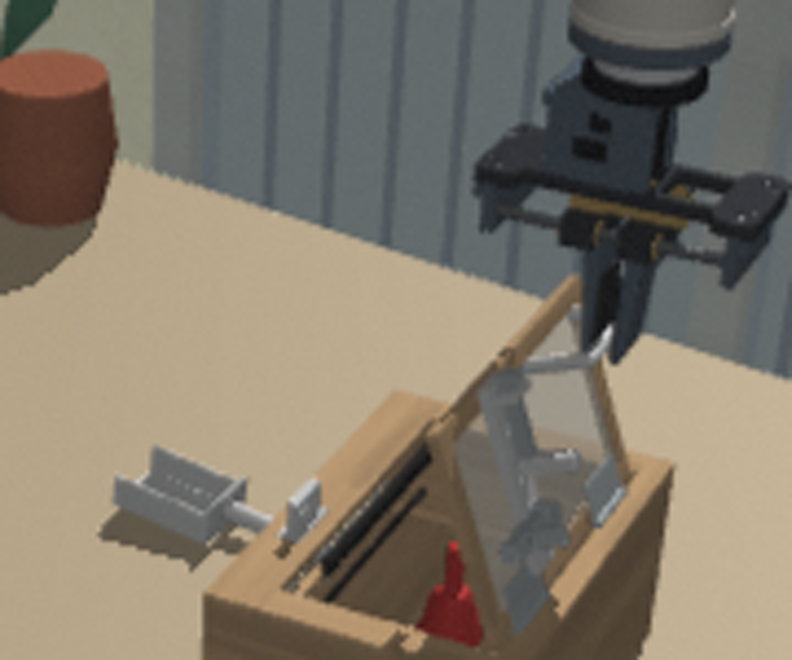

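Request:
{"op": "play_rows", "data": {"moves": "1 0 1.39 0 0; 1 0.11 2.77 0 0; 1 0.37 4.13 0 0; 1 0.76 5.46 0 0; 1 1.28 6.74 0 0; 1 1.7 7.6 0 0; 1 1.7 7.6 0 0"}}

```text
time: 16.35
tcp_pos: [0.6916, 0.2954, 0.2753]
eef_rot: [[0.0, 0.988, 0.154], [-0.0, 0.154, -0.988], [-1.0, 0.0, 0.0]]
wrist_force: [0.7, -2.0, 0.9]
grip_width: 0.101
```

```bash
python3 - <<'E'
from h import *
st();snap('side','s10'); crop('s10',280,70,460,220,4.4,'c16')
E
```

```text
t 16.35 tcp [0.6916 0.2954 0.2753] F [ 0.67 -2.02  0.93] w 0.101 j [18.6 37.8 52.4 -0.  89.8  9.7]
```

View pics/c16.png

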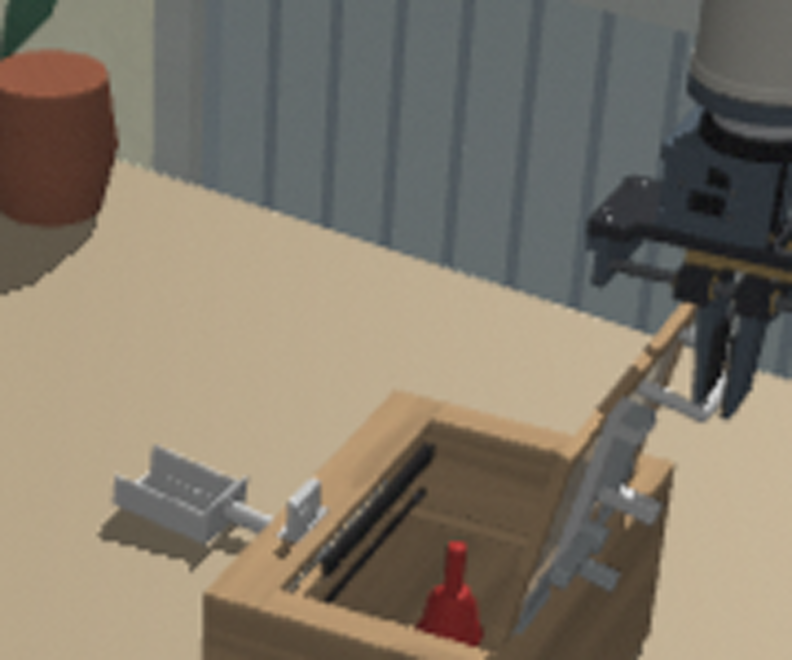

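```bash
python3 - <<'E'
from h import *
Ri=np.array([[np.cos(A),np.sin(A)],[-np.sin(A),np.cos(A)]])
for fn,u,v in (('s10',280+457/4.4,70+545/4.4),('w2',200+45/2.5,100+400/2.5),('w4',200+38/2.5,60+382/2.5)):
    p=px(load(fn),u,v,z=.123); print(fn,p.round(4),'carrier',(Ri@(p[:2]-O)).round(4))
E
```

```text
s10 [0.5472 0.2391 0.123 ] carrier [0.0018 0.0216]
w2 [0.5462 0.2362 0.123 ] carrier [0.0004 0.0189]
w4 [0.5466 0.236  0.123 ] carrier [0.0008 0.0187]
```

```bash
python3 - <<'E'
from h import *
to([.5465,.237,.30],-81.1)
E
```

```text
move [ -2.44 -15.19   3.53] turn 89.99 h 8.89
```

Request:
{"op": "play_rows", "data": {"moves": "0.55 0 0 0 0; 0.55 0 0 0 0; 0.55 0 0 0 0; 0.55 -5 0 0 0; 0.55 -10.5 0 0 0; 0 -10.5 -6 1.5 10; 0 -10.5 -12 2.5 20; 0 -8 -15.2 3.5 90; 0 -8 -15.2 3.5 90; 0 -8 -15.2 3.5 90; 0 -8 -15.2 3.5 90; 0 -8 -15.2 3.5 90; 0 -8 -15.2 3.5 90; 0 -8 -15.2 3.5 90; 0 -8 -15.2 3.5 90; 0 -8 -15.2 3.5 90"}}

```text
time: 18.4
tcp_pos: [0.5461, 0.2374, 0.356]
eef_rot: [[0.0, 0.157, -0.988], [0.0, -0.988, -0.157], [-1.0, -0.0, -0.0]]
wrist_force: [0.9, 0.3, -0.3]
grip_width: 0.499
```

```bash
python3 - <<'E'
from h import *
st();snap('side','s11'); snap('wrist','w11'); to([.5465,.237,.115],-81.1)
E
```

```text
t 18.4 tcp [0.5461 0.2374 0.356 ] F [ 0.88  0.27 -0.35] w 0.499 j [17.7 20.6 70.5  0.  88.9 98.7]
move [24.1   0.04 -0.03] turn 0.09 h -81.01
```

View pics/s11.png

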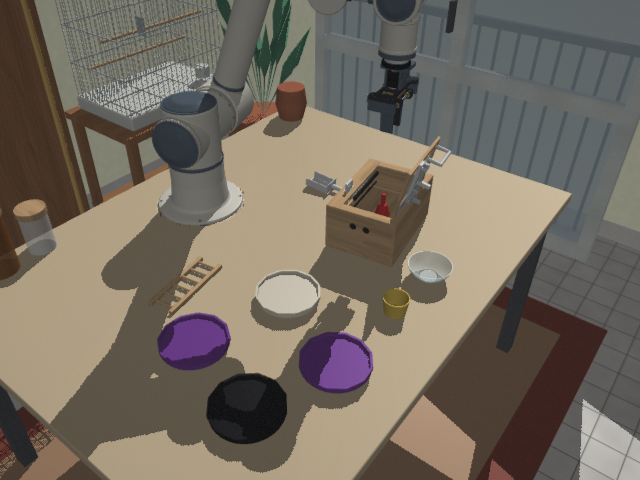

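View pics/w11.png

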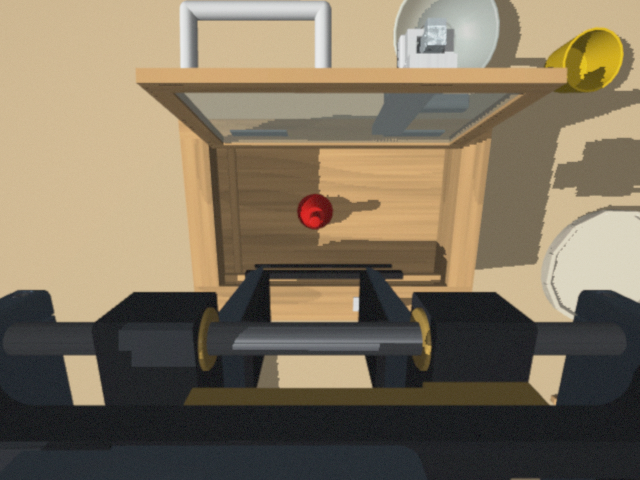

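```bash
python3 - <<'E'
from h import *
d=load('w11'); print(proj(d,[.5465,.237,.123]),proj(d,[.5465,.237,.05])); crop('w11',280,170,360,230,10,'c17')
E
```

```text
[314.43430699 220.79939394] [314.30917398 210.26534407]
```

View pics/c17.png

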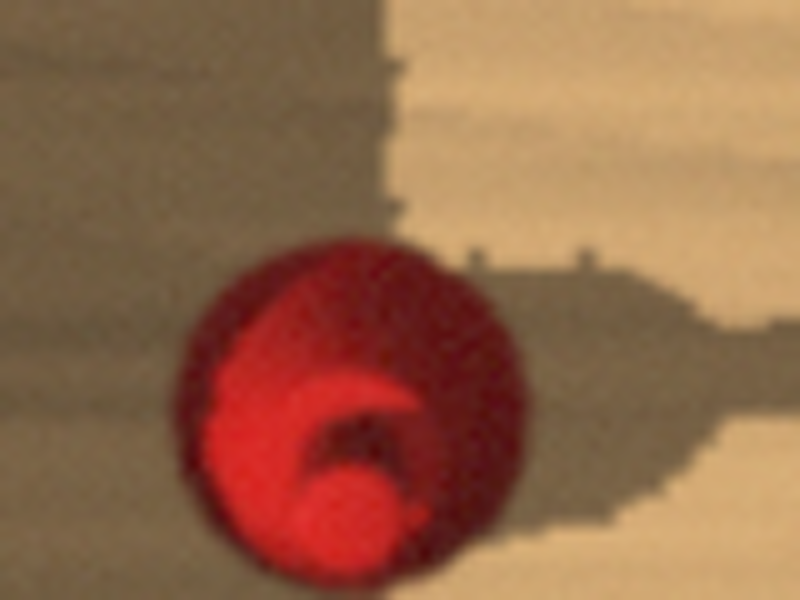

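Request:
{"op": "play_rows", "data": {"moves": "0 6 0 0 0; 0 12 0 0 0; 0 17 0 0 0; 0 20.5 0 0 0; 0 22.5 0 0 0; 0 24.1 0 0 0; 0 24.1 0 0 0; 0.4 24.1 0 0 0; 0.6 24.1 0 0 0; 1 24.1 0 0 0; 1 24.1 0 0 0; 1 24.1 0 0 0; 1 24.1 0 0 0"}}

```text
time: 20.12
tcp_pos: [0.5463, 0.2374, 0.1151]
eef_rot: [[0.0, 0.155, -0.988], [0.0, -0.988, -0.155], [-1.0, -0.0, -0.0]]
wrist_force: [-0.8, -0.3, 5.1]
grip_width: 0.131
```

```bash
python3 - <<'E'
from h import *
st();snap('side','s12');crop('s12',280,70,460,220,4.4,'c18')
E
```

```text
t 20.125 tcp [0.5463 0.2374 0.1151] F [-0.78 -0.31  5.08] w 0.131 j [17.7 33.6 88.6 -0.  57.7 98.8]
```

View pics/c18.png

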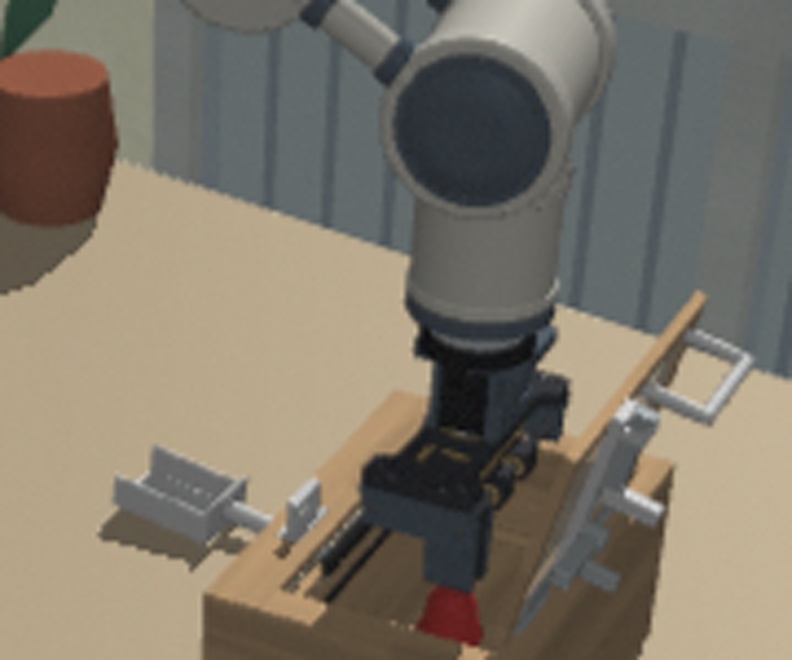

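```bash
python3 - <<'E'
from h import *
crop('side0',240,255,340,330,8,'c19');crop('top0',325,215,415,300,7,'c20')
to([.5463,.2374,.36],-81.1)
E
```

```text
move [-2.449e+01 -1.000e-02 -1.000e-02] turn -0.0 h -81.1
```

View pics/c19.png

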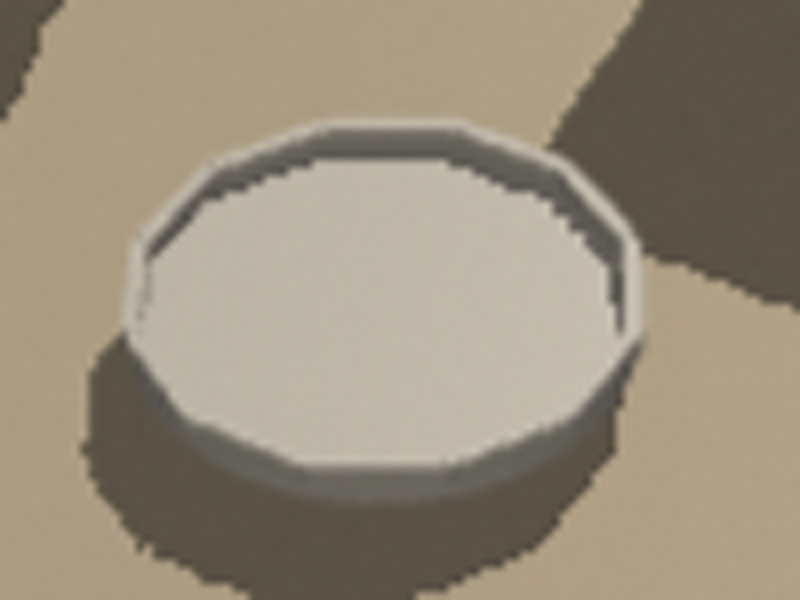

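View pics/c20.png

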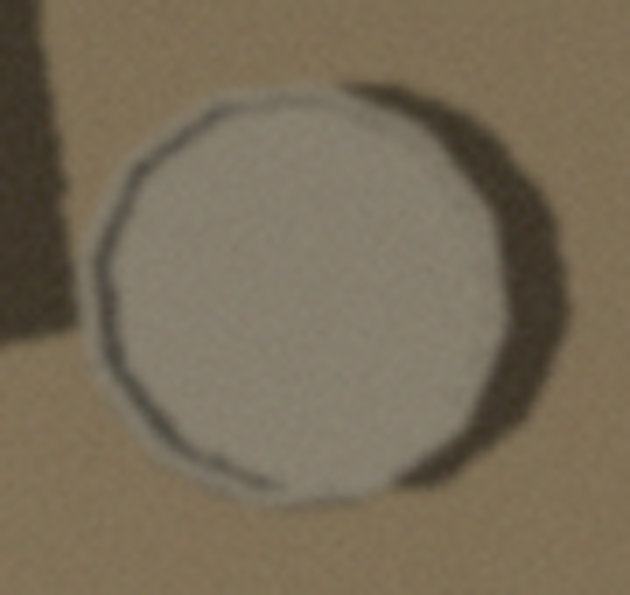

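```bash
python3 - <<'E'
from h import *
print(px(load('side0'),287.4,292,z=.03),px(load('top0'),366.8,256.6,z=.03))
to([.526,-.190,.36],-81.1)
E
```

```text
[ 0.52841246 -0.1914674   0.03      ] [ 0.52465854 -0.1902903   0.03      ]
move [-24.49  41.91   8.61] turn -0.0 h -81.1
```

Request:
{"op": "play_rows", "data": {"moves": "1 -2 0 0 0; 1 -6 0 0 0; 1 -12 0 0 0; 1 -18 0 0 0; 1 -22 0 0 0; 1 -22 0 0 0"}}

```text
time: 20.92
tcp_pos: [0.5473, 0.2378, 0.338]
eef_rot: [[0.005, 0.155, -0.988], [0.002, -0.988, -0.155], [-1.0, -0.001, -0.005]]
wrist_force: [-0.4, 0.1, -1.3]
grip_width: 0.134
```

```bash
python3 - <<'E'
from h import *
st();snap('side','s13'); crop('s13',250,50,480,240,3.4,'c21'); to([.526,-.190,.337],-81.1);to([.526,-.190,.09],-81.1)
E
```

```text
t 20.925 tcp [0.5473 0.2378 0.338 ] F [-0.44  0.05 -1.27] w 0.134 j [17.7 21.2 72.4  0.  86.1 98.8]
move [-0.16 41.92  8.63] turn 0.0 h -81.1
move [24.54 41.93  8.68] turn 0.0 h -81.1
```

View pics/c21.png

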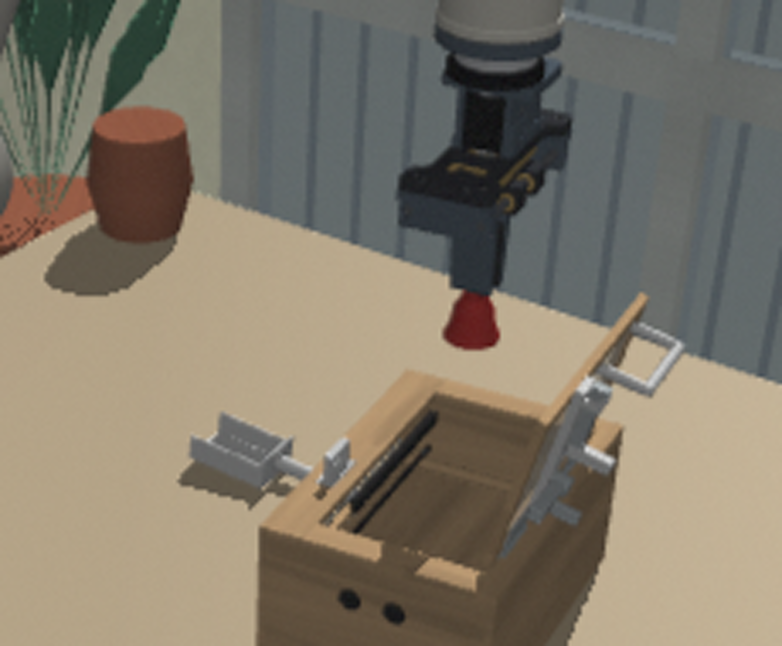

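Request:
{"op": "play_rows", "data": {"moves": "1 -0.2 3 0.6 0; 1 -0.2 8 1.6 0; 1 -0.2 14 2.8 0; 1 -0.2 20 4.1 0; 1 -0.2 26 5.3 0; 1 -0.2 32 6.5 0; 1 -0.2 37 7.6 0; 1 -0.2 40 8.2 0; 1 2 41.9 8.6 0; 1 6 41.9 8.6 0; 1 11 41.9 8.6 0; 1 16 41.9 8.6 0; 1 20 41.9 8.6 0; 1 22.5 41.9 8.6 0; 1 23.8 41.9 8.6 0; 1 23.8 41.9 8.6 0"}}

```text
time: 22.98
tcp_pos: [0.5253, -0.1895, 0.096]
eef_rot: [[-0.002, 0.155, -0.988], [0.001, -0.988, -0.155], [-1.0, -0.001, 0.002]]
wrist_force: [0.9, 0.1, -0.5]
grip_width: 0.135
```

```bash
python3 - <<'E'
from h import *
st();snap('side','s14'); crop('s14',220,220,360,340,5.5,'c22'); to([.526,-.190,.087],-81.1)
E
```

```text
t 22.975 tcp [ 0.5253 -0.1895  0.096 ] F [ 0.87  0.09 -0.51] w 0.135 j [-26.   32.9  94.8   0.   52.5  55.1]
move [ 0.99  0.02 -0.01] turn -0.0 h -81.1
```

View pics/c22.png

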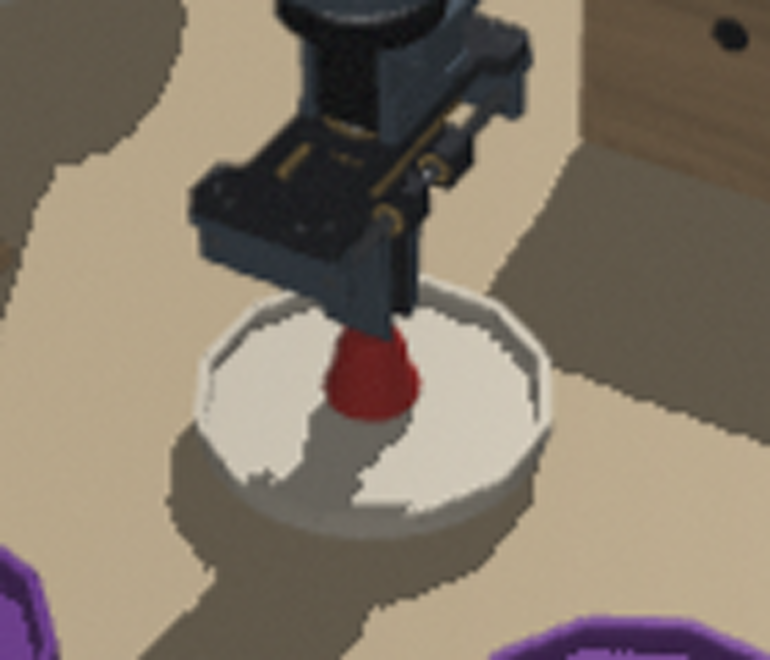

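Lower gently until contact.

Request:
{"op": "play_rows", "data": {"moves": "1 0.4 0 0 0; 1 0.7 0 0 0; 1 0.85 0 0 0; 1 0.85 0 0 0; 1 0.85 0 0 0"}}

```text
time: 23.65
tcp_pos: [0.5261, -0.1899, 0.0885]
eef_rot: [[0.0, 0.155, -0.988], [-0.0, -0.988, -0.155], [-1.0, 0.0, -0.0]]
wrist_force: [-0.8, 0.2, -0.9]
grip_width: 0.134
```

```bash
python3 - <<'E'
from h import *
st()
E
```

```text
t 23.65 tcp [ 0.5261 -0.1899  0.0885] F [-0.85  0.19 -0.86] w 0.134 j [-26.   33.5  95.1   0.   51.4  55.1]
```

Request:
{"op": "play_rows", "data": {"moves": "1 0.05 0 0 0; 1 0.1 0 0 0; 1 0.1 0 0 0; 1 0.1 0 0 0"}}

```text
time: 24.15
tcp_pos: [0.526, -0.1899, 0.0874]
eef_rot: [[-0.0, 0.155, -0.988], [0.0, -0.988, -0.155], [-1.0, -0.0, 0.0]]
wrist_force: [0.1, -0.6, 0.7]
grip_width: 0.134
```

```bash
python3 - <<'E'
from h import *
st()
E
```

```text
t 24.15 tcp [ 0.526  -0.1899  0.0874] F [ 0.08 -0.63  0.7 ] w 0.134 j [-26.   33.6  95.2  -0.   51.2  55.1]
```

Request:
{"op": "play_rows", "data": {"moves": "1 0.05 0 0 0; 1 0.1 0 0 0; 1 0.1 0 0 0; 1 0.1 0 0 0"}}

```text
time: 24.65
tcp_pos: [0.5262, -0.1901, 0.0871]
eef_rot: [[0.001, 0.155, -0.988], [-0.0, -0.988, -0.155], [-1.0, 0.001, -0.0]]
wrist_force: [-2.9, -0.3, 12.0]
grip_width: 0.134
```

```bash
python3 - <<'E'
from h import *
st()
E
```

```text
t 24.65 tcp [ 0.5262 -0.1901  0.0871] F [-2.88 -0.25 11.98] w 0.134 j [-26.   33.6  95.2  -0.   51.1  55.1]
```

Contact. Ease up slightly, open gradually, then rise.

Request:
{"op": "play_rows", "data": {"moves": "1 -0.08 0 0 0; 1 -0.08 0 0 0; 0.65 -0.08 0 0 0; 0.5 -0.08 0 0 0; 0.3 -0.08 0 0 0; 0.3 -0.08 0 0 0; 0.3 -1 0 0 0; 0.3 -3 0 0 0; 0.3 -7 0 0 0; 0.3 -12 0 0 0; 0.3 -18 0 0 0; 0.3 -20 0 0 0; 0.3 -20 0 0 0"}}

```text
time: 26.28
tcp_pos: [0.5266, -0.1901, 0.2886]
eef_rot: [[0.003, 0.155, -0.988], [-0.002, -0.988, -0.155], [-1.0, 0.002, -0.003]]
wrist_force: [-0.1, -0.1, -0.8]
grip_width: 0.35
```

```bash
python3 - <<'E'
from h import *
st();d=snap('side','s15'); snap('wrist','w15');snap('top','t15'); crop('s15',220,220,360,340,5.5,'c23')
crop('t15',145,120,445,320,2.6,'c24')
E
```

```text
t 26.275 tcp [ 0.5266 -0.1901  0.2886] F [-0.08 -0.1  -0.78] w 0.35 j [-26.   20.   82.    0.   77.8  55.1]
```

View pics/s15.png

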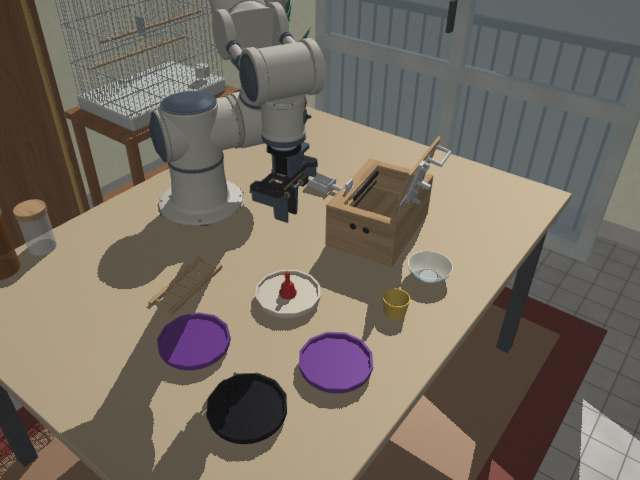

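View pics/c23.png

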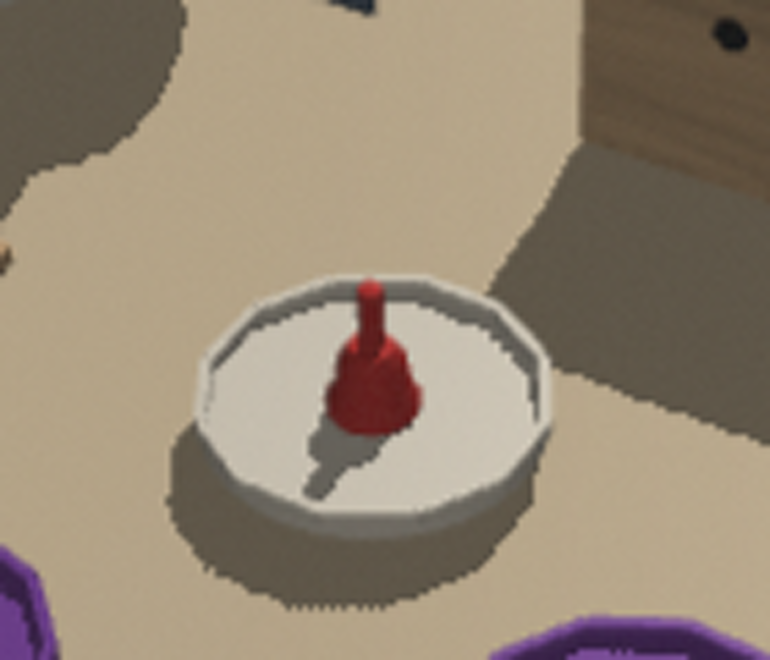

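View pics/c24.png

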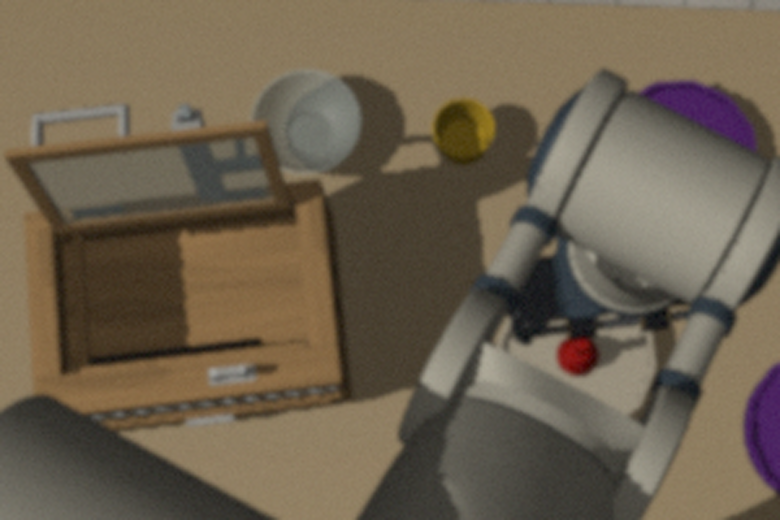

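```bash
python3 - <<'E'
from h import *
crop('s15',390,130,460,220,8,'c25')
d=load('s15'); K=np.array
def hp(xh,y,h,t): # xh dist from hinge, h above hatch
    u=np.array([-np.cos(t),np.sin(t)]);n=np.array([np.sin(t),np.cos(t)]); q=xh*u+h*n
    return W(.085+q[0],y,.15+q[1])
for b in(0,.03): print('knob',b,((proj(d,hp(.12-b,-.045,.048,1.8))-[390,130])*8).round())
for k in(0,1.1,1.6): print('tab',k,((proj(d,hp(.055+.034*np.cos(k),-.045-.034*np.sin(k),.045,1.8))-[390,130])*8).round())
E
```

```text
knob 0 [344. 393.]
knob 0.03 [313. 462.]
tab 0 [304. 461.]
tab 1.1 [254. 546.]
tab 1.6 [234. 588.]
```

View pics/c25.png

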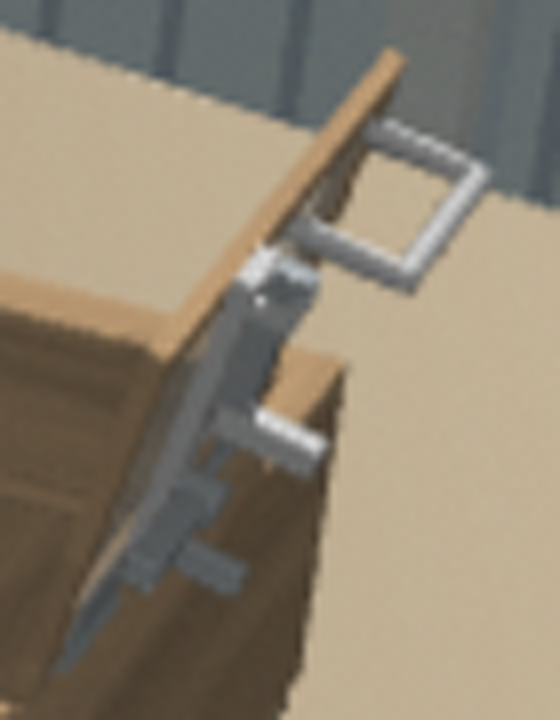

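```bash
python3 -c "
from h import *
print(ticket.hand_in()); st()"
```

```text
the job is handed in; nothing more can be done
None
the job is handed in; nothing more can be done
```

The job is done in the order asked, and I handed it in at about 26 s. I swung the keeper aside, pressed the hatch down and drew the bolt back to its stop. Then I opened the hatch over and stood the bell on the cream turntable.

The last pictures showed:
- **Hatch:** resting open past upright.
- **Latches:** the bolt knob end is about where it should be at 27–30 mm drawn. The keeper tab reads about 1.5 rad, so both are still open.
- **Bell:** upright at about (0.526, -0.190), within a few mm of the tray centre. The two camera estimates of that centre differ by about 4 mm.
- **Rest of the scene:** the gripper is clear, 20 cm above the bell. I touched none of the other things on the table, and none of them looks moved.

Two forces ran higher than I expected. It took about 36 N down on the knob, plus about 20 N against the bolt's end stop, to finish drawing the bolt. There was also a brief 32 N sideways load on the handle during the lift, until I corrected the arc. Both came through the finger pads and were far below the 120 N wrist limit. No check failed.

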